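Vent the vacuum dry box and ease its stuck lid ajar

TASK

The circuit boards in the vacuum dry box have to come back to room air slowly. Press the sprung vent lever on the side of the box down to its stop and keep it there for about a second to let the air in; then take the clear lid by its bar handle, pull until the tacky seal lets go, and finish with the gripper still holding the lid by that handle, slightly open and still, its front edge about 4 cm up. At no time let the lid spring open by more than 10 cm, and leave the things standing and lying around the box where they are.

Things in the scene. Friction and masses are not known exactly. Their poses are not given: they have to be found in the camera images.
- dry_box: Vacuum dry box, fixed: open steel chamber 190 x 220 mm (x, y) with its clear hinged lid, on a base plate reaching 115 mm to -y, 175 mm to +y. Origin: under the chamber's middle, on the worktop. Its x points to its back (hinge side), y to its left seen from the front (vent valve side), z up. Low on the front wall a round gauge, 44 mm, stands out 26 mm. Boards inside are fastened.
- vent_lever (a joint): Vent lever angle, rad: 0 up at rest, 0.24 at its stop. Flat steel paddle 86 x 24 mm on the aluminium valve block (58 x 40 mm, 66 mm high) on the box's left; its hinge runs along the box's y, 84 mm high, at box x = 22, y = 142 mm; it slopes up towards the front. Springs back when released; about 7 N at the pad holds it at its stop.
- vent_pad (a point): Middle of the top of the ribbed rubber pad (30 x 27 mm) at the front end of the vent lever: press down here. At rest about 112 mm above the worktop, 68 mm in front of the lever's hinge; sinks about 17 mm, nearly straight down, to the stop. Moves with the lever.
- vac_lid (a joint): Lid angle, rad: 0 shut, grows as the front edge rises (0.2 = 41 mm up). Clear plate 204 x 232 x 12 mm, about 0.45 kg, hinged at the back; falls shut if let go. Vacuum holds it fast until the vent lever has once been at its stop; then the tacky seal still needs a pull of 10 to 20 N up at the handle, lets go suddenly within the first 4 mm of lift, and after that only about 3 N of weight remains.
- lid_handle (a point): Middle of the lid's bar handle: a round steel bar of 14 mm diameter and 112 mm length that runs along the box's y, on two posts 96 mm apart (each 12 mm thick); 139 mm above the worktop when shut, its centre 38 mm above the lid's top face, 61 mm ahead of the chamber's middle. Its x, y, z axes are the lid's own: parallel to the box's when shut, turning with the lid.
- lid_hinge (a point): Middle of the lid's hinge axis, which runs along the box's y, at the back of the box 95 mm above the worktop. The bar handle's centre lies 165 mm in front of and 44 mm above this axis when the lid is shut; opening turns it up and back about this axis.
- lid_front (a point): Middle of the lid's front edge, half-way through its thickness; 206 mm in front of the hinge axis, 95 mm above the worktop when shut. Moves with the lid.
- tape_roll: Roll of black insulating tape, 65 mm across, 19 mm high, lying flat to the right of the box. Bystander. Origin: centre of its underside.
- flux_bottle: Small bottle with a pointed nozzle, 33 mm across, 82 mm high, standing to the right of the box. Bystander. Origin: centre of its underside.
- screwdriver: Small screwdriver, 143 mm long, 13 mm thick, lying in front of the box. Bystander. Origin: underside, middle of its length.
- parts_tin: Round open tin with screws, 61 mm across, 19 mm high. Bystander. Origin: centre of its underside.
- side_cutters: Side cutters with red sleeves, 129 mm long, 53 mm wide, 14 mm high, lying on the worktop. Bystander. Origin: underside, middle.

How it is judged:
On the way, in this order (a step that is already met when the one before it is completed fails the run):
1. the vent lever is held down at its stop (within a tenth of its stroke) for half a second, the lid still shut (value of joint vent_lever above 0.216 rad and value of joint vac_lid below 0.02 rad), for 0.5 s.
2. the lid has broken free of its seal, pulled up by its handle (value of joint vac_lid above 0.06 rad and contact force between the fingers and dry_box above 1 N and distance between the grasp point and lid_handle below 0.06 m), for 0.2 s.
At the end, for the whole second after the job is handed in: The fingers hold the lid by its bar handle, the lid standing still at 0.10 to 0.33 rad (front edge 2 to 6.5 cm up), and the vent lever has sprung back up (value of joint vac_lid between 0.1 and 0.33 rad and velocity of joint vac_lid between -0.05 and 0.05 rad/s and contact force between the fingers and dry_box above 1 N and distance between the grasp point and lid_handle below 0.06 m and value of joint vent_lever below 0.05 rad); the arm keeps its last pose, push and grip.
It fails at once if the lid springs open past 0.5 rad (front edge 10 cm up) (value of joint vac_lid above 0.5 rad).
It fails at once if a thing around the box is shoved more than 3 cm or knocked over (distance of any of tape_roll, flux_bottle, screwdriver, parts_tin, side_cutters from where it was at the start of the episode above 0.03 m or angle between flux_bottle's own z axis and vertical above 0.6 rad).
It also fails if it takes over 53 s, if anything falls off the work surface, if the arm or the gripper's body presses on something with over 40 N, if the wrist force passes 120 N, or if a joint passes its speed limit or range.

ROBOT

A 6-joint arm with a two-finger parallel gripper is mounted at the origin on a cart in front of the work surface, level with it; the furniture and walls round the work are solid. World frame = base frame: x ahead of the robot, y to its left, z up, the work surface at z = 0. Lengths are in m, angles in rad, forces in N, time in s.
With the tool pointing down it reaches from about 0.25 to 0.8 m from the base axis. Payload 3.9 kg.
Tool frame: the origin (TCP) lies on the front face of the gripper's body, between the roots of the fingers; the fingertips stand arm.tip_reach ahead of it and the grasp point (between the pads) lies 54 mm ahead of it (arm.tip_reach is the distance from the TCP to the fingertips, in m); z points along the fingers, y is the direction in which the jaws open and shut (so a half turn about z gives the same grasp; the last joint's range is limited). The gripper opens to 85 mm and grips with 20 to 120 N. Pads are 22 mm wide; open, the fingers measure 114 mm over their backs; the gripper's body (76 mm by 85 mm) begins 54 mm behind the grasp point. The pads swing forward as they close: fully open they stand 13 mm farther back than shut.
Start: joints at [1.306, 0.26, -0.138, 1.173, 0, 1.571], TCP at [0.137, 0.507, 0.304] pointing down, gripper open.
Joint ranges: [-2.78, 2.78], [-0.83, 1.72], [-1.28, 1.37], [-1.9, 2.12], [-1.57, 1.48], [-3.14, 3.14]. Speed limits (rad/s): [2.57, 2.57, 3.14, 3.14, 3.14, 3.14].

INTERFACE

Orientations are given as a rotation vector (axis times angle).
In Python, from cell import readout, get_image, arm, models gives the robot as it stands. The module is installed in compiled form; this text tells all that it offers.
- The arm moves only by the tool servo_tool, never from a script. Its argument "deltas" is text: rows parted by semicolons, each of 7 numbers parted by spaces: the opening, from -1 (shut) to 1 (fully open), then the shift along the tool's x, y, z in m, then the turn, a rotation vector about the tool's x, y, z in rad. In form: jaw dx dy dz ax ay az; .... A call has 1 to 8 rows; each row is the pose to reach, as a shift and turn from the pose measured when the call began, along the tool's axes at that moment; what a row does not reach only later rows make up. A row lasts 1/8 s, in which the tool goes at most 62.5 mm and 10.7 degrees, less where a joint would pass 70% of its speed; a pose out of reach is approached as far as the arm can. A call with a gripper value outside its range is refused whole. The fingers move at their own pace and stop on an object; "grip_force" is the grip in N (left out, the last holds). Time passes only in rows, so rows that repeat a pose let the fingers close. It gives the time, the measured TCP pose, the force and the opening at its end, in the units of the state.
- readout.get_obs(): the state, without advancing time (a new reading comes with each control period).
- get_image(name): name is "side" or "top" or "wrist"; returns a dict with "img" (420x560x3 uint8, red, green, blue), "fx", "fy", "cx", "cy" (pixels), "xyz" and "orientation" of the camera in the world. Camera axes: x right, y up, looking along -z (the intrinsics and any distortion apply to the point x, -y, -z); pixel columns grow to the right and rows downward; lengths in m; the calibration is good to about 2 mm. A picture is of the moment at which its call begins. There is no depth.
- arm.finish_job(): hands the job in, once; it reports no verdict.
Trained networks look in a picture, given as the dict that the camera call returned (one of the last four; its "shot" number tells which), for a name from the list of things; names that differ only in an ending like _2 or _b are one class to them, and where a whole thing is asked for, a point or a joint stands for the part that bears it (a point fixed in the world has none). Each returns a list of dicts, best first, with "p" (0 to 1); they miss things now and then, are a little off and sometimes report something else, mostly with a low value. They report only what shows in the picture. A call takes as long as a camera call.
- models.find_in(label, picture): "xy" ([column, row] in pixels, amid what is visible of it).
- models.trace(label, picture): "mask" (420x560 bool, what is visible of it) and "xy" ([column, row] in pixels, amid what is visible of it).
- models.spot_point(label, picture): "xy" ([column, row] in pixels: a listed point, or the origin of a listed thing).
The state is a dict: "t": time; "joint_pos": joint angles; "joint_velocities": joint speeds; "joint_efforts": joint torques, N m; "tcp_pos": TCP position; "tool_rot": TCP orientation; "contact_force": force on the tool from outside, world axes, zero at the start; "ft_torque": the same for the moment, N m; "grip_width": finger opening in m.
Only numpy, scipy, OpenCV 4.12 (cv2) and the standard library are available. Lean on these libraries where they do the work, as an engineer would, in place of code of your own. Each camera call takes 0.05 s, during which the arm holds its last target.

## Working session

There is one attempt and no reset: what is moved stays moved. The work goes in short steps, Python scripts to look and compute and a tool call to move; the robot and the scene stay as the last step left them, time stands still between calls to the robot, and variables do not carry over. Pictures are saved under pics/ and viewed, and the job is handed in when it is done.

Besides the shell and the picture viewer there is one more tool, called after "Call:" as name(argument=value, ...), one argument or row to a line, values as JSON. servo_tool: Moves the arm, as the interface text tells. Its arguments: {"type":"object","properties":{"deltas":{"type":"string"},"grip_force":{"type":"number"}},"required":["deltas"]}

```bash
mkdir -p pics
cat > h.py <<'E'
import numpy as np, cv2, json
from scipy.spatial.transform import Rotation as R
from cell import readout, get_image, arm, models
def rot(o):
    o=np.array(o,float)
    return R.from_rotvec(o).as_matrix() if o.size==3 else (o.reshape(3,3) if o.size==9 else R.from_quat(o).as_matrix())
def proj(c,p):
    q=rot(c["orientation"]).T@(np.array(p)-np.array(c["xyz"]))
    return np.array([c["cx"]+c["fx"]*q[0]/-q[2], c["cy"]+c["fy"]*(-q[1])/-q[2]])
def ray(c,uv):
    d=np.array([(uv[0]-c["cx"])/c["fx"],-(uv[1]-c["cy"])/c["fy"],-1.])
    return np.array(c["xyz"]),rot(c["orientation"])@d
def onz(c,uv,z):
    o,d=ray(c,uv); return o+d*(z-o[2])/d[2]
def save(c,n): cv2.imwrite("pics/"+n,c["img"][:,:,::-1])
E
python3 - <<'E'
from h import *
o=readout.get_obs(); print({k:np.round(v,3) for k,v in o.items()}, arm.tip_reach)
Z={"vent_pad":.112,"lid_handle":.139,"lid_hinge":.095,"lid_front":.095,"dry_box":0,"tape_roll":0,"flux_bottle":0,"screwdriver":0,"parts_tin":0,"side_cutters":0}
for n in ["top","side"]:
    c=get_image(n); save(c,n+"0.png"); print(n,{k:v for k,v in c.items() if k!="img"})
    for l,z in Z.items():
        for r in models.spot_point(l,c)[:2]: print(l,round(r["p"],2),np.round(r["xy"],1),np.round(onz(c,r["xy"],z),4))
E
```

```text
{'t': np.float64(0.0), 'joint_pos': array([ 1.306,  0.261, -0.139,  1.173,  0.   ,  1.571]), 'joint_velocities': array([ 0.001, -0.002,  0.   , -0.002, -0.002,  0.   ]), 'joint_efforts': array([-4.0000e-03, -4.0568e+01,  2.5392e+01,  1.9000e-02, -0.0000e+00,
        0.0000e+00]), 'tcp_pos': array([0.137, 0.506, 0.303]), 'tool_rot': array([-4.150e-01, -3.114e+00,  3.000e-03]), 'contact_force': array([-0.128,  0.035, -0.65 ]), 'ft_torque': array([-0.005, -0.027, -0.062]), 'grip_width': np.float64(0.085)} 0.0726
top {'fx': 546.1343533032955, 'fy': 546.1343533032955, 'cx': 285.9368622487787, 'cy': 201.7984284100097, 'xyz': array([ 0.27490504, -0.14635496,  1.53643974]), 'orientation': array([ 0.13805163, -0.14285375, -1.56412555]), 'shot': 1}
vent_pad 0.54 [317.  160.5] [ 0.6455 -0.2338  0.112 ]
lid_handle 0.76 [360.1 191.9] [ 0.5544 -0.3439  0.139 ]
lid_handle 0.61 [318.9 160.6] [ 0.6383 -0.2371  0.139 ]
lid_hinge 0.88 [391.7 154.7] [ 0.6668 -0.4387  0.095 ]
lid_front 0.78 [343.1 212.5] [ 0.5069 -0.3034  0.095 ]
dry_box 0.74 [360.4 191.1] [ 0.5845 -0.3645  0.    ]
tape_roll 0.57 [401.3 
[... 452 characters left out ...]
 -0.08438287, -0.18921076]), 'shot': 2}
vent_pad 0.59 [331.5 215.2] [ 0.6472 -0.2349  0.112 ]
lid_handle 0.87 [302.8 244.5] [ 0.5446 -0.349   0.139 ]
lid_hinge 0.79 [360.1 276.5] [ 0.6607 -0.4338  0.095 ]
lid_front 0.92 [287.6 246.1] [ 0.5179 -0.3042  0.095 ]
dry_box 0.56 [325.6 288.3] [ 0.5996 -0.3748  0.    ]
dry_box 0.27 [332.5 215.2] [ 0.6898 -0.1158  0.    ]
tape_roll 0.96 [278.1 331.3] [ 0.4597 -0.4761  0.    ]
flux_bottle 0.75 [303.7 338.8] [ 0.5126 -0.5077  0.    ]
flux_bottle 0.35 [291.1 244.6] [ 0.548  -0.2082  0.    ]
screwdriver 0.67 [270.6 258.5] [ 0.4844 -0.2476  0.    ]
parts_tin 0.8 [235.2 210.1] [ 0.4185 -0.0368  0.    ]
side_cutters 0.51 [245.2 160. ] [0.4832 0.204  0.    ]
```

Run:
```python
import cv2
for n,(a,b,c,d) in {"top0":(100,300,130,450),"side0":(130,370,180,440)}.items():
    i=cv2.imread(f"pics/{n}.png")[a:b,c:d]; cv2.imwrite(f"pics/{n}c.png",cv2.resize(i,None,fx=2.45,fy=2.45,interpolation=cv2.INTER_CUBIC))
```

```text
(no output)
```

View pics/top0c.png

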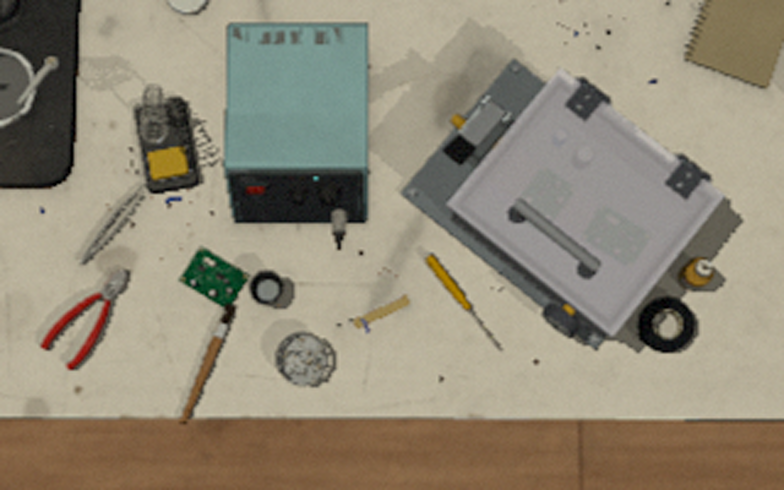

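View pics/side0c.png

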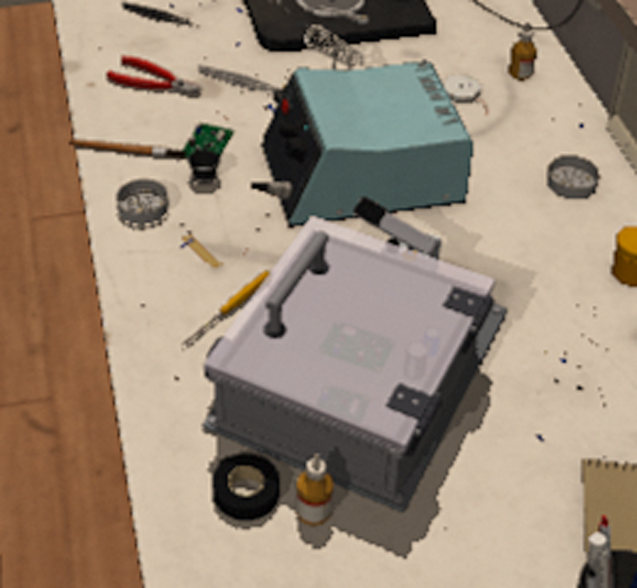

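```bash
cat >> h.py <<'E'
from scipy.optimize import least_squares
BP={"vent_pad":(-.046,.142,.112),"lid_handle":(-.061,0,.139),"lid_hinge":(.104,0,.095),"lid_front":(-.102,0,.095),"dry_box":(0,0,0),
"h1":(-.061,.048,.139),"h2":(-.061,-.048,.139)}
def bw(s,p):
    c,q=np.cos(s[2]),np.sin(s[2]); p=np.array(p); return np.array([s[0]+c*p[0]-q*p[1],s[1]+q*p[0]+c*p[1],p[2]])
def fit(obs):
    f=lambda s: np.concatenate([ (proj(c,bw(s,BP[l]))-uv) for c,l,uv in obs])
    r=least_squares(f,[.59,-.37,-.68],loss="soft_l1"); return r.x,r.fun.reshape(-1,2)
E
python3 - <<'E'
from h import *
obs=[];
for n in ["top","side"]:
    c=get_image(n)
    if n=="top": obs+= [(c,"lid_hinge",np.array([390.2,155.5]))]
    for l in list(BP)[:5]:
        for r in models.spot_point(l,c)[:1]: obs.append((c,l,np.array(r["xy"])))
    globals()[n]=c
s,res=fit(obs); print(s.round(4),[ (o[1],r.round(1).tolist()) for o,r in zip(obs,res)])
for l in BP: print(l,bw(s,BP[l]).round(4),proj(top,bw(s,BP[l])).round(1))
for n,c in (("top",top),("side",side)):
    im=cv2.resize(c["img"][:,:,::-1],None,fx=3,fy=3,interpolation=cv2.INTER_CUBIC)
    for p in list(BP.values())[:4]+[(-.061,.056,.139),(-.061,-.056,.139),(.104,.1,.095),(.104,-.1,.095),(-.1,.115,.101),(-.1,-.115,.101)]:
        u=proj(c,bw(s,p)); cv2.circle(im,tuple(int(3*v+1) for v in u),3,(0,0,255),-1)
    x,y=(900,300) if n=="top" else (750,520)
    cv2.imwrite(f"pics/{n}f.png",im[y:y+500,x:x+450])
E
```

```text
[ 0.5913 -0.3704 -0.7129] [('lid_hinge', [1.4, -1.9]), ('vent_pad', [1.7, -0.9]), ('lid_handle', [-2.7, -1.6]), ('lid_hinge', [-1.4, 2.0]), ('lid_front', [0.6, 2.4]), ('dry_box', [-0.1, -0.3]), ('vent_pad', [0.6, -0.1]), ('lid_handle', [-2.1, -2.0]), ('lid_hinge', [2.7, -2.1]), ('lid_front', [-0.6, 1.7]), ('dry_box', [-2.0, 2.0])]
vent_pad [ 0.6493 -0.2329  0.112 ] [316.7 159.1]
lid_handle [ 0.5451 -0.3305  0.139 ] [355.  195.4]
lid_hinge [ 0.6699 -0.4384  0.095 ] [391.6 153.6]
lid_front [ 0.5141 -0.3037  0.095 ] [343.2 209.8]
dry_box [ 0.5913 -0.3704  0.    ] [362.4 188.8]
h1 [ 0.5765 -0.2942  0.139 ] [340.9 183.6]
h2 [ 0.5137 -0.3668  0.139 ] [369.3 207.3]
```

View pics/topf.png

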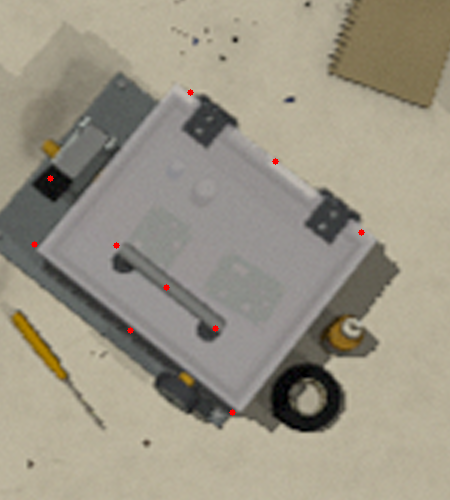

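View pics/sidef.png

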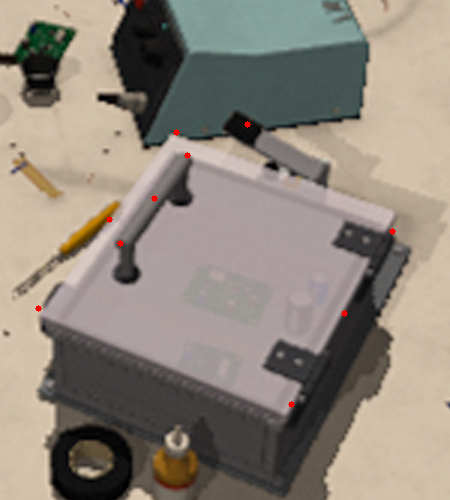

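```bash
cat > fit2.py <<'E'
from h import *
def pts():
    return {"bl":(-.061,.056,.139),"br":(-.061,-.056,.139),"FL":(-.102,.116,.101),"FR":(-.102,-.116,.101),"BL":(.102,.116,.101),"BR":(.102,-.116,.101),"vent_pad":(-.046,.142,.112)}
BP.update(pts())
E
python3 - <<'E'
from fit2 import *
T={"bl":(121,247),"br":(221,323),"FL":(43,252),"FR":(241,412),"BL":(180,87),"BR":(381,243),"vent_pad":(53,182)}
S={"bl":(184,155),"br":(125,242),"FL":(172,140),"FR":(42,318),"BL":(396,212),"BR":(290,416),"vent_pad":(243,126)}
top=get_image("top"); side=get_image("side")
f3=lambda uv,x,y:np.array([(uv[0]+x-1)/3,(uv[1]+y-1)/3])
o1=[(top,k,f3(v,900,300)) for k,v in T.items()]; o2=[(side,k,f3(v,750,520)) for k,v in S.items()]
for o in (o1,o2,o1+o2):
    s,res=fit(o); print(s.round(4),[(q[1],r.round(1).tolist()) for q,r in zip(o,res)])
    print(bw(s,BP["vent_pad"]).round(4),bw(s,BP["lid_handle"]).round(4))
E
```

```text
[ 0.5907 -0.3749 -0.6948] [('bl', [0.4, 0.4]), ('br', [0.6, 2.1]), ('FL', [-2.0, -0.9]), ('FR', [-0.2, 1.0]), ('BL', [-0.4, -1.7]), ('BR', [-0.0, -0.5]), ('vent_pad', [0.6, -0.1])]
[ 0.6462 -0.2364  0.112 ] [ 0.5438 -0.3358  0.139 ]
[ 0.5926 -0.3734 -0.6766] [('bl', [0.7, 1.2]), ('br', [-0.4, 2.1]), ('FL', [-0.5, -2.1]), ('FR', [-0.7, -0.5]), ('BL', [0.6, -0.5]), ('BR', [0.2, -0.1]), ('vent_pad', [0.1, 0.0])]
[ 0.6456 -0.2339  0.112 ] [ 0.545  -0.3352  0.139 ]
[ 0.592  -0.3742 -0.6826] [('bl', [0.2, 0.3]), ('br', [0.7, 1.6]), ('FL', [-2.2, -0.7]), ('FR', [0.3, 0.4]), ('BL', [-1.3, -2.0]), ('BR', [-0.3, -1.7]), ('vent_pad', [0.1, 0.0]), ('bl', [0.7, 1.4]), ('br', [-0.6, 2.3]), ('FL', [-0.3, -1.9]), ('FR', [-1.1, -0.5]), ('BL', [0.7, -0.0]), ('BR', [-0.4, 0.3]), ('vent_pad', [0.4, 0.3])]
[ 0.6459 -0.235   0.112 ] [ 0.5447 -0.3357  0.139 ]
```

```bash
cat >> h.py <<'E'
def plan(p,yaw,tilt=0.):
    """tool down, tool y along +-box x; returns delta in tool frame"""
    o=readout.get_obs(); Rc=rot(o["tool_rot"])
    out=[]
    for sg in (1,-1):
        bx=np.array([np.cos(yaw),np.sin(yaw),0])*sg; z=np.array([0,0,-1.]); M=np.stack([np.cross(bx,z),bx,z],1)
        by=np.array([-np.sin(yaw),np.cos(yaw),0]); M=R.from_rotvec(by*tilt).as_matrix()@M
        rv=R.from_matrix(Rc.T@M).as_rotvec(); out.append((np.linalg.norm(rv),rv))
        print(sg,"shift",(Rc.T@(np.array(p)-o["tcp_pos"])).round(4),"rot",rv.round(4))
E
python3 - <<'E'
from h import *
plan([.57,-.28,.33],-.685)
o=readout.get_obs();print(rot(o["tool_rot"]).round(3))
# station height
c=get_image("wrist");save(c,"w0.png")
for z in (.08,.12): print(onz(get_image("top"),(280.2,168.6),z),onz(get_image("top"),(280.2,110),z))
E
```

```text
1 shift [-0.6234 -0.6461 -0.0261] rot [-0.    -0.     1.991]
-1 shift [-0.6234 -0.6461 -0.0261] rot [ 0.     -0.     -1.1506]
[[-0.965  0.262 -0.   ]
 [ 0.262  0.965  0.   ]
 [ 0.     0.    -1.   ]]
[ 0.63072553 -0.1346928   0.08      ] [ 0.79901647 -0.1340724   0.08      ]
[ 0.6209532  -0.13501309  0.12      ] [ 0.78462215 -0.13440973  0.12      ]
```

Call:
servo_tool(
  deltas="-1 -0.039 -0.040 -0.002 0 0 0.125; -1 -0.078 -0.081 -0.003 0 0 0.25; -1 -0.117 -0.121 -0.005 0 0 0.375; -1 -0.156 -0.161 -0.006 0 0 0.5; -1 -0.195 -0.202 -0.008 0 0 0.625; -1 -0.234 -0.242 -0.01 0 0 0.75; -1 -0.273 -0.282 -0.011 0 0 0.875; -1 -0.312 -0.323 -0.013 0 0 1.0",
)

```text
t: 3.05
tcp_pos: [0.3547, 0.1117, 0.3173]
tool_rot: [1.861, 2.53, 0.002]
contact_force: [0.9, 0.4, -0.8]
grip_width: 0.0001
```

Run:
```python
from h import *
plan([.57,-.28,.33],-.685); print(readout.get_obs()["joint_pos"].round(3))
```

```text
1 shift [-0.438   0.089  -0.0127] rot [ 1.200e-03 -8.000e-04  9.871e-01]
-1 shift [-0.438   0.089  -0.0127] rot [ 9.0000e-04  1.4000e-03 -2.1544e+00]
[ 0.305 -0.011 -0.424  1.156  0.     1.574]
```

Call:
servo_tool(
  deltas="-1 -0.055 0.011 -0.002 0 0 0.125; -1 -0.11 0.022 -0.003 0 0 0.25; -1 -0.164 0.033 -0.005 0 0 0.375; -1 -0.219 0.045 -0.006 0 0 0.5; -1 -0.274 0.056 -0.008 0 0 0.62; -1 -0.329 0.067 -0.01 0 0 0.74; -1 -0.383 0.078 -0.011 0 0 0.865; -1 -0.438 0.089 -0.013 0 0 0.987",
)

```text
t: 4.05
tcp_pos: [0.5706, -0.2817, 0.3303]
tool_rot: [2.841, 1.34, 0.003]
contact_force: [1.1, -0.4, 0.8]
grip_width: 0.0002
```

Run:
```python
from h import *
c=get_image("wrist");save(c,"w1.png"); print(c["xyz"].round(3))
for l in ["vent_pad","lid_handle"]:
    for r in models.spot_point(l,c)[:2]: print(l,round(r["p"],2),np.round(r["xy"],1),onz(c,r["xy"],BP[l][2]).round(4))
s=[.592,-.3742,-.685]
for l in ["vent_pad","lid_handle"]: print(proj(c,bw(s,BP[l])))
```

```text
[ 0.621 -0.221  0.401]
vent_pad 0.71 [315.6  88.9] [ 0.6467 -0.2343  0.112 ]
lid_handle 0.79 [300.1 277.9] [ 0.5461 -0.3396  0.139 ]
[315.76682088  90.21391375]
[295.69584061 275.47470326]
```

View pics/w1.png

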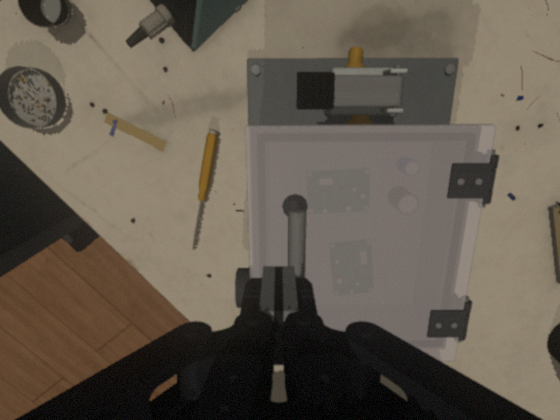

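Run:
```python
from h import *
plan([.648,-.2325,.205],-.685);
```

```text
1 shift [0.0875 0.0281 0.1239] rot [-0.0002 -0.001  -0.0024]
-1 shift [0.0875 0.0281 0.1239] rot [-1.5000e-03  3.0000e-04  3.1392e+00]
```

Call:
servo_tool(
  deltas="-1 0.044 0.014 0.01 0 0 0; -1 0.0875 0.028 0.03 0 0 0; -1 0.0875 0.028 0.07 0 0 0; -1 0.0875 0.028 0.11 0 0 0; -1 0.0875 0.028 0.124 0 0 0; -1 0.0875 0.028 0.124 0 0 0",
)

```text
t: 4.95
tcp_pos: [0.6472, -0.2316, 0.2047]
tool_rot: [-2.838, -1.343, 0.001]
contact_force: [0.5, 0.3, 0.8]
grip_width: 0.0
```

Run:
```python
from h import *
plan([.648,-.2325,.205],-.685); 
c=get_image("wrist");save(c,"w2.png")
```

```text
1 shift [-0.0002  0.0012 -0.0003] rot [-0.002  -0.0005 -0.0016]
-1 shift [-0.0002  0.0012 -0.0003] rot [-8.00e-04  3.10e-03  3.14e+00]
```

View pics/w2.png

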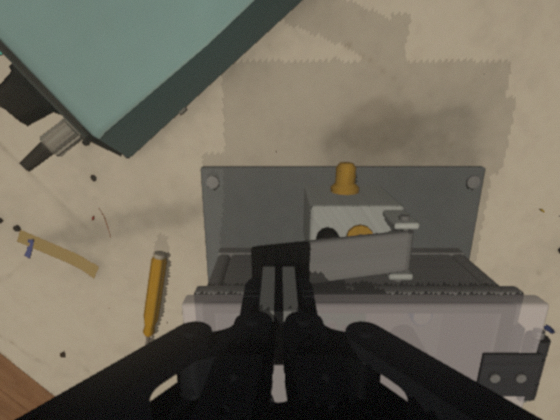

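Call:
servo_tool(
  deltas="-1 0 0.001 0.01 0 0 0; -1 0 0.001 0.02 0 0 0; -1 0 0.001 0.026 0 0 0; -1 0 0.001 0.032 0 0 0; -1 0 0.001 0.036 0 0 0; -1 0 0.001 0.036 0 0 0",
)

```text
t: 5.75
tcp_pos: [0.6479, -0.2319, 0.1703]
tool_rot: [-2.837, -1.343, -0.001]
contact_force: [-3.7, 3.3, 5.3]
grip_width: 0.0004
```

Call:
servo_tool(
  deltas="-1 0 0 0.003 0 0 0; -1 0 0 0.005 0 0 0; -1 0 0 0.007 0 0 0; -1 0 0 0.008 0 0 0",
)

```text
t: 6.25
tcp_pos: [0.6476, -0.2316, 0.1672]
tool_rot: [-2.839, -1.344, -0.004]
contact_force: [-9.8, 3.9, 27.5]
grip_width: -0.0002
```

Call:
servo_tool(
  deltas="-1 0 0 0.003 0 0 0; -1 0 0 0.003 0 0 0; -1 0 0 0.003 0 0 0; -1 0 0 0.003 0 0 0; -1 0 0 0.003 0 0 0; -1 0 0 0.003 0 0 0; -1 0 0 0.003 0 0 0; -1 0 0 0.003 0 0 0",
)

```text
t: 7.25
tcp_pos: [0.6474, -0.2315, 0.1674]
tool_rot: [2.839, 1.344, 0.007]
contact_force: [-5.2, 1.8, 15.6]
grip_width: -0.0
```

Run:
```python
from h import *
c=get_image("wrist");save(c,"w3.png"); print(readout.get_obs()["contact_force"])
```

```text
[-4.36664825  2.46825751 15.93171459]
```

View pics/w3.png

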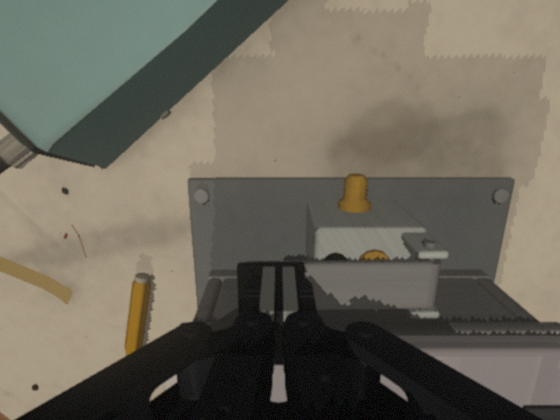

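Call:
servo_tool(
  deltas="-1 0 0 -0.03 0 0 0; -1 0 0 -0.08 0 0 0; 0 0 0 -0.11 0 0 0; 1 0 0 -0.11 0 0 0; 1 0 0 -0.11 0 0 0",
)

```text
t: 7.92
tcp_pos: [0.6466, -0.2317, 0.2762]
tool_rot: [-2.839, -1.344, -0.005]
contact_force: [1.3, 0.3, -0.5]
grip_width: 0.0544
```

Run:
```python
from h import *
plan([.546,-.338,.26],-.685);
```

```text
1 shift [-0.1461 -0.0104  0.0157] rot [ 0.0005 -0.0031 -0.0017]
-1 shift [-0.1461 -0.0104  0.0157] rot [-4.8000e-03 -8.0000e-04  3.1399e+00]
```

Call:
servo_tool(
  deltas="1 -0.05 -0.004 0.005 0 -0.003 0; 1 -0.1 -0.007 0.01 0 -0.003 0; 1 -0.146 -0.01 0.015 0 -0.003 0; 1 -0.146 -0.01 0.015 0 -0.003 0",
)

```text
t: 8.43
tcp_pos: [0.543, -0.3398, 0.2582]
tool_rot: [-2.839, -1.336, 0.005]
contact_force: [0.2, -0.7, 0.4]
grip_width: 0.085
```

Run:
```python
from h import *
plan([.546,-.338,.193],-.685)
for n in ("wrist","top"):
    c=get_image(n);save(c,n[0]+"4.png")
    for l in ["lid_handle"]:
        for r in models.spot_point(l,c)[:2]: print(l,round(r["p"],2),np.round(r["xy"],1),onz(c,r["xy"],BP[l][2]).round(4))
    print(proj(c,(.546,-.338,.139)))
```

```text
1 shift [0.0034 0.0015 0.0651] rot [-0.0047  0.0014 -0.0063]
-1 shift [0.0034 0.0015 0.0651] rot [2.2000e-03 7.4000e-03 3.1353e+00]
lid_handle 0.58 [280.4 237.6] [ 0.5455 -0.3379  0.139 ]
[281.21821761 237.23833017]
[357.89825897 195.04242202]
```

View pics/w4.png

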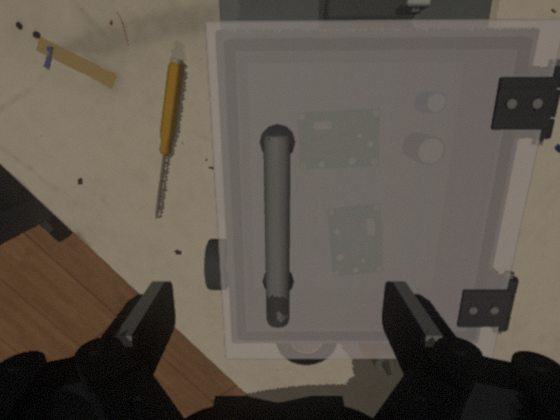

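Call:
servo_tool(
  deltas="1 0.003 0.0015 0.02 -0.004 0 -0.005; 1 0.003 0.0015 0.045 -0.004 0 -0.005; 1 0.003 0.0015 0.065 -0.004 0 -0.005; 1 0.003 0.0015 0.065 -0.004 0 -0.005",
  grip_force=50,
)

```text
t: 9.12
tcp_pos: [0.5496, -0.3342, 0.1928]
tool_rot: [-2.833, -1.355, 0.001]
contact_force: [0.5, -0.3, -0.1]
grip_width: 0.0856
```

Call:
servo_tool(
  deltas="0 0 0 0 0 0 0; -0.5 0 0 0 0 0 0; -0.7 0 0 0 0 0 0; -0.8 0 0 0 0 0 0; -1 0 0 0 0 0 0; -1 0 0 0 0 0 0; -1 0 0 0 0 0 0",
)

```text
t: 10.0
tcp_pos: [0.5477, -0.3327, 0.1933]
tool_rot: [-2.83, -1.353, 0.003]
contact_force: [-5.3, 5.3, 5.6]
grip_width: 0.0125
```

Run:
```python
from h import *
c=get_image("wrist");save(c,"w5.png")
o=readout.get_obs(); print(o["tcp_pos"],o["contact_force"],o["ft_torque"],o["grip_width"])
# lift plan in tool axes
M=rot(o["tool_rot"]); yaw=-.685; bx=np.array([np.cos(yaw),np.sin(yaw),0]); by=np.array([-bx[1],bx[0],0])
G=o["tcp_pos"]+M[:,2]*.054; H=G+bx*.165-np.array([0,0,.044])
for th in (.01,.02,.04,.06,.08,.1,.12,.15,.2):
    Q=R.from_rotvec(by*th).as_matrix(); p=H+Q@(o["tcp_pos"]-H)
    print(th,(M.T@(p-o["tcp_pos"])).round(4),R.from_matrix(M.T@Q@M).as_rotvec().round(4))
```

```text
[ 0.54767539 -0.33273709  0.19336661] [-5.30183772  4.00474961  5.73458328] [ 0.92781485  0.99193789 -0.09789296] 0.012395954051190582
0.01 [-0.      0.001  -0.0016] [0.01   0.0001 0.    ]
0.02 [-0.      0.002  -0.0033] [0.02   0.0001 0.    ]
0.04 [-0.      0.004  -0.0065] [0.04   0.0002 0.    ]
0.06 [-0.      0.0061 -0.0097] [0.06   0.0004 0.    ]
0.08 [-0.      0.0083 -0.0129] [0.08   0.0005 0.    ]
0.1 [-0.0001  0.0105 -0.016 ] [0.1    0.0006 0.    ]
0.12 [-0.0001  0.0128 -0.0191] [0.12   0.0007 0.    ]
0.15 [-0.0001  0.0164 -0.0236] [0.15   0.0009 0.    ]
0.2 [-0.0001  0.0226 -0.0309] [2.0e-01 1.2e-03 1.0e-04]
```

View pics/w5.png

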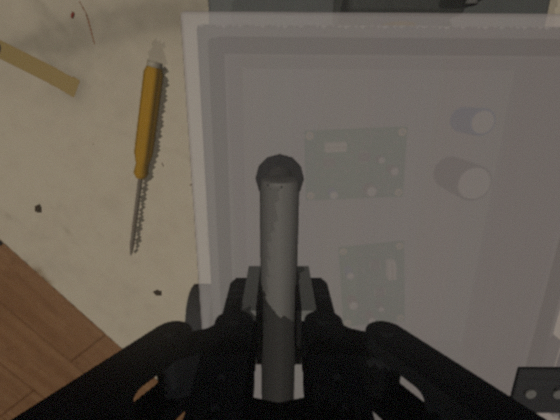

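Call:
servo_tool(
  deltas="-1 0 0.001 -0.002 0.01 0 0; -1 0 0.002 -0.0035 0.02 0 0; -1 0 0.003 -0.005 0.03 0 0; -1 0 0.004 -0.0065 0.04 0 0; -1 0 0.005 -0.008 0.05 0 0; -1 0 0.006 -0.0095 0.06 0 0; -1 0 0.007 -0.011 0.07 0 0; -1 0 0.008 -0.0125 0.08 0 0",
  grip_force=70,
)

```text
t: 11.05
tcp_pos: [0.5542, -0.338, 0.2066]
tool_rot: [-2.765, -1.322, 0.056]
contact_force: [-0.5, 1.4, -2.6]
grip_width: 0.0117
```

Run:
```python
from h import *
o=readout.get_obs(); print(o["tcp_pos"],o["contact_force"],o["ft_torque"],o["grip_width"],(o["tcp_pos"]+rot(o["tool_rot"])[:,2]*.054))
c=get_image("side");save(c,"s6.png")
i=cv2.imread("pics/s6.png")[130:370,180:440]; cv2.imwrite("pics/s6c.png",cv2.resize(i,None,fx=2.4,fy=2.4,interpolation=cv2.INTER_CUBIC))
```

```text
[ 0.55415824 -0.33801792  0.20659149] [-0.53561343  1.36198757 -2.56544844] [ 0.01994317 -0.09013398 -0.10923352] 0.01169565130912441 [ 0.55060137 -0.33512079  0.1527867 ]
```

View pics/s6c.png

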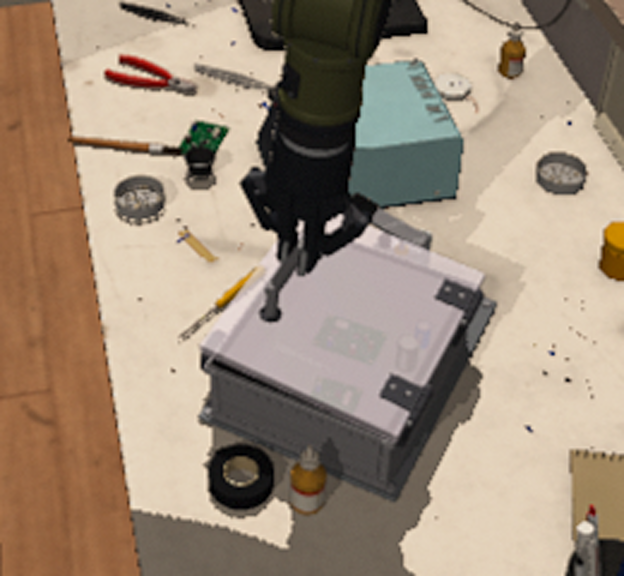

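Call:
servo_tool(
  deltas="-1 0 0.002 -0.0032 0.02 0 0; -1 0 0.004 -0.0065 0.04 0 0; -1 0 0.006 -0.0095 0.06 0 0; -1 0 0.008 -0.013 0.08 0 0; -1 0 0.0105 -0.016 0.1 0 0; -1 0 0.013 -0.019 0.12 0 0; -1 0 0.013 -0.019 0.12 0 0; -1 0 0.013 -0.019 0.12 0 0",
)

```text
t: 12.1
tcp_pos: [0.5653, -0.3471, 0.2242]
tool_rot: [-2.664, -1.274, 0.131]
contact_force: [-0.9, 1.3, -2.7]
grip_width: 0.0118
```

Run:
```python
from h import *
o=readout.get_obs(); print(o["tcp_pos"],o["joint_velocities"].round(4),o["contact_force"],o["grip_width"],(o["tcp_pos"]+rot(o["tool_rot"])[:,2]*.054))
c=get_image("side");save(c,"s7.png"); print(models.spot_point("lid_front",c)[:1],models.spot_point("lid_handle",c)[:1],models.spot_point("vent_pad",c)[:1])
for th in (.1,.15,.2,.25):
    a=.206; print(th, proj(c,bw([.592,-.3742,-.685],(.104-a*np.cos(th),0,.095+a*np.sin(th)))))
i=c["img"][150:350,200:440,::-1]; cv2.imwrite("pics/s7c.png",cv2.resize(i,None,fx=3,fy=3,interpolation=cv2.INTER_CUBIC))
c=get_image("wrist");save(c,"w7.png")
print(readout.get_obs()["tcp_pos"])
```

```text
[ 0.5653372  -0.34708843  0.22423452] [ 0.001  -0.0022 -0.0065 -0.0046  0.0017 -0.0018] [-0.87430989  1.33527096 -2.70500194] 0.011757595660440963 [ 0.55675934 -0.34014659  0.17137403]
[{'xy': [289.9, 232.6], 'p': 0.81}] [{'xy': [307.1, 234.1], 'p': 0.57}] [{'xy': [331.7, 213.0], 'p': 0.53}]
0.1 [286.47546034 242.06595305]
0.15 [286.95633305 239.19676368]
0.2 [287.6326451  236.38753472]
0.25 [288.5062858  233.64554464]
[ 0.56536013 -0.34708575  0.22426   ]
```

View pics/s7c.png

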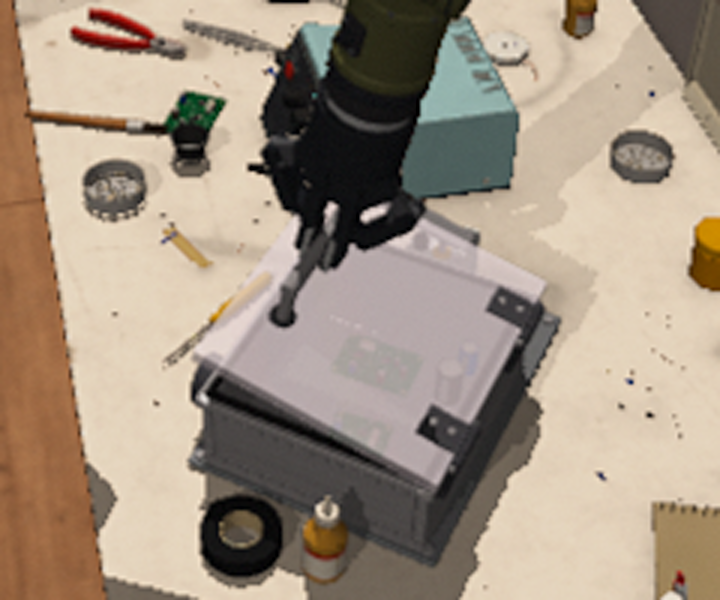

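View pics/w7.png

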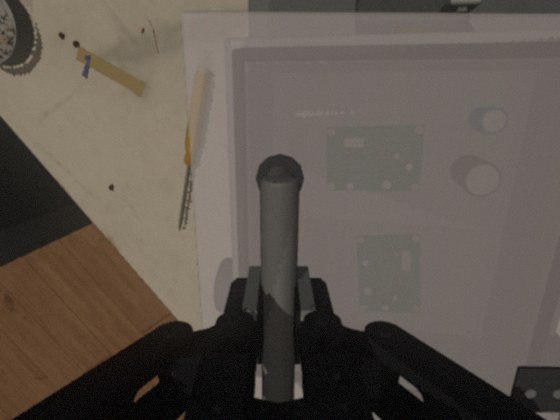

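Run:
```python
from h import *
o=readout.get_obs(); print(o["t"],o["tcp_pos"],o["joint_velocities"].round(4),o["contact_force"])
arm.finish_job()
o=readout.get_obs(); print(o["t"],o["tcp_pos"],o["contact_force"],o["grip_width"])
```

```text
12.35 [ 0.56536013 -0.34708575  0.22426   ] [-0.0002  0.0036  0.0024  0.001  -0.0012 -0.001 ] [-2.07245754  0.95899156 -2.58371794]
the job is handed in; nothing more can be done
the job is handed in; nothing more can be done
```

The job is done and handed in at t ≈ 12.4 s. I pressed the vent lever to its stop for a little over a second, with 15–27 N on the pad. I then gripped the bar handle, pulled until the seal let go, and left the gripper holding the lid slightly open.

**Last checks:**
- **Lid height:** The handle rose 32 mm by the arm's own reading, which puts the lid at about 0.20 rad, or 4 cm at the front edge. The network's lid-front point in the side camera suggested nearer 0.27 rad. Both are within the allowed 0.10 to 0.33 rad.
- **Hold:** The joints were nearly still, with about 2.6 N of lid weight on the wrist. The grip read about 12 mm on the 14 mm bar, with the force set to 70 N.
- **Surroundings:** The tape roll, flux bottle, screwdriver, parts tin and side cutters show no visible shift in the last side picture.
- **Vent lever:** I only checked that it had sprung back by a network point (p 0.53), close to its resting place. The lever is partly hidden by the lid and gripper in the last pictures.

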